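# Unlock the tool drawer with the T-key

## Task

Take the T-handled key out of its stand, feel it gently into the keyhole on top of the grey drawer unit, and press it fully home. Then turn it clockwise (seen from above) to its stop so that the hidden bolt lets go and the drawer springs open. Leave the key in the lock and the drawer open, let go, and do not disturb the other things on the bench.

Things in the scene. Friction and masses are not known exactly. Their poses are not given: they have to be found in the camera images.
- key: Plain steel T-key, 80 g, upright in the stand. Origin: centre of the underside of its bit (lower end); z up the shank. Bit: flat bar 22 mm along x, 5 along y, 8 high. Round shank, diameter 6 mm. Handle bar: 46 mm along x, 10 mm thick along y, from z 56 to 74 mm; grip it across its thickness at z 65. Alike after a half turn about z.
- stand: Grey printed block 56 x 44 mm (x, y), 45 mm high, fixed. Origin: centre of its underside. A slot 38 mm deep in its top (about 1 mm of play) holds the key, axes parallel, the key's origin 7 mm above the bench. Draw the key straight up by 40 mm or more.
- cabinet: Grey drawer unit 180 (x) x 260 (y) x 100 mm high, fixed. Origin: centre of its underside; its front, with the drawer, looks to its own -x. On its top an aluminium lock plate, 52 (x) x 66 (y) mm, top at height 106 mm, with the keyhole in its middle: a slot 25 mm along the unit's x, 7 mm along its y, with a 1 mm bevel at the rim. The key's x must lie along the unit's x to enter.
- lock_mid (a point): Middle of the lock plate's sideways travel, at the height of its top: 30 mm in front (own -x) of the unit's origin, 106 mm up; axes as the unit's. The plate floats: it sits, and stays, with its keyhole anywhere up to 14 mm either way from here along the unit's y (exact along x). Find it by pressing lightly and sliding along y until the bit drops in and the rim stops it.
- lock_spring (a point): Where the top of the lock plate comes when it is pressed right down, 101 mm above the unit's underside, 5 mm below lock_mid. The plate is sprung: it starts to sink at about 3 N and reaches this point at about 11 N; beyond that it is rigid. A press of 5 to 8 N is right for feeling. In the lock the long key levers: a side force on the handle acts some six times over on the lock, so ease side forces over 5 N; 45 N on the lock is forcing it.
- lock_home (a point): Where the key's origin comes when fully home, on the lock's floor, 21 mm below the top of the plate, 85 mm above the unit's underside (down to 80 mm while the sprung plate is pressed); sideways it moves with the keyhole. Only there, with the bit below the 10 mm thick plate, can the key turn; once turned it is held under the plate.
- lock_core (a joint): Turn of the lock's core, which turns with the key: 0 rad at the start, growing clockwise seen from above to a rigid stop at 1.4 rad; it stays where it is left. Turning takes about 0.06 N m. The bolt clears the drawer at about 0.5 rad, or 0.95 rad while the plate is pressed right down.
- drawer (a joint): How far the drawer stands out, m: 0 shut, 0.04 fully out (own -x of the unit). The bolt holds it against a spring of about 6 N; when the bolt lets go it springs out by itself to 0.04. It needs no pulling.
- jaw: White printed L-shaped gripper jaw, 50 x 20 x 38 mm, lying on the rear of the drawer unit's top. Origin: centre of its underside. To be left alone.
- motor: Small black square motor, 32 x 32 mm, 43 mm high with its shaft, on the bench 85 mm from the stand along the stand's own x. Origin: centre of its underside. To be left alone.
- actuator: Upright clear cylinder module with black foot and white knob, 48 mm in diameter, 106 mm high, at the back of the bench. Origin: centre of its underside. To be left alone.
- tray: Shallow tan printed tray, 110 x 150 x 22 mm, at the back of the bench. Origin: centre of its underside. To be left alone.
- driver: Screwdriver 170 mm long lying at the right of the bench. To be left alone.
- spool: Black empty spool, 90 mm in diameter, 40 mm high, at the left of the bench. Origin: centre of its underside. To be left alone.

How it is judged:
By the outcome, as a careful person would: the job done as asked, in the order asked, and still so for the second after the job is handed in, with the robot touching nothing.
It also fails if it takes over 72 s, if anything falls off the work surface, if the arm or the gripper's body presses on something with over 40 N, if the wrist force passes 120 N, or if a joint passes its speed limit or range.

## Robot

A 6-joint arm with a two-finger parallel gripper is mounted at the origin on the work surface. World frame = base frame: x ahead of the robot, y to its left, z up, the work surface at z = 0. Lengths are in m, angles in rad, forces in N, time in s.
With the tool pointing down it reaches from about 0.275 to 0.875 m from the base axis. Payload 12.5 kg.
Tool frame: the origin (TCP) lies at the very end of the fingers, on their centre line; the grasp point (between the pads) lies 19 mm behind it; z points along the fingers, y is the line along which they close (so a half turn about z gives the same grasp; the last joint's range is limited). The gripper opens to 85 mm and grips with 20 to 120 N. Pads are 22 mm wide; open, the fingers measure 114 mm over their backs; the gripper's body (76 mm by 85 mm) begins 54 mm behind the grasp point. The pads swing forward as they close: fully open they stand 13 mm farther back than shut.
Start: joints at [-1.289, 0.351, 1.652, -0, 1.139, -0.085], TCP at [0.197, -0.513, 0.231] pointing down, gripper open.
Joint ranges: [-2.75, 2.75], [-0.79, 2.1], [0.01, 2.65], [-1.57, 4.71], [0.07, 3.14], [-2.87, 2.87]. Speed limits (rad/s): [2.22, 2.22, 2.79, 3.14, 3.14, 3.14].

## Interface

Orientations are given as a rotation vector (axis times angle).
In Python, from cell import bot, vision gives the robot as it stands.
- The arm moves only by the tool apply_moves, never from a script. Its argument "deltas" is a list of rows, each a list of 6 numbers: the shift along the tool's x, y, z in mm, then the turn, a rotation vector about the tool's x, y, z in rad. A call has 1 to 20 rows; each row shifts and turns the commanded pose from where the row before left it, along the tool's axes as they then stand; what a row does not reach is not made up. A row lasts 1/8 s, in which the tool goes at most 62.5 mm and 10.7 degrees, less where a joint would pass 70% of its speed; a pose out of reach is approached as far as the arm can. A call with a gripper value outside its range is refused whole. "fingers" is the gripper command: -1 is fully open, 1 is shut, values between are in proportion, set as the call begins (left out, the last holds). The fingers move at their own pace and stop on an object; the grip force is fixed at half the most. Time passes only in rows, so rows that do not move let the fingers close. It gives the time, the measured TCP pose, the force, the opening and the grip force at its end, in the units of the state.
- bot.get_obs(): the state, without advancing time (a new reading comes with each control period).
- vision.grab_frame(name): name is "scene" or "side" or "wrist"; returns a dict with "img" (420x560x3 uint8, red, green, blue), "mtx" (3x3 intrinsics, pixels), "k1" (the pictures are not rectified: a ray, as slopes to the right and down, at radius r is drawn at 1 + k1 r^2 times it, then the intrinsics apply), "position" and "orientation" of the camera in the world; the wrist camera has in their place "hand_eye" (4x4, takes a point from camera to tool coordinates, whose origin is the TCP and whose axes are the flange's). Camera axes: x right, y down, z forward; pixel columns grow to the right and rows downward; lengths in m; the calibration is good to about 2 mm. A picture is of the moment at which its call begins: read the wrist's pose just before it. There is no depth.
- bot.sign_off(): hands the job in; it is judged then, once.
The state is a dict: "t": time; "joints": joint angles; "qd": joint speeds; "joint_efforts": joint torques, N m; "tool_pos": TCP position; "eef_rot": TCP orientation; "force": force on the tool from outside, world axes, zero at the start; "torque": the same for the moment, N m; "opening": finger opening in m; "grip_force": force on a finger pad.
Only numpy, scipy, OpenCV 4.12 (cv2) and the standard library are available. Lean on these libraries where they do the work, as an engineer would, in place of code of your own. Each camera call takes 0.05 s, during which the arm holds its last target. There are 200 camera calls.

## Working session

There is one attempt and no reset: what is moved stays moved. The work goes in short steps, Python scripts to look and compute and a tool call to move; the robot and the scene stay as the last step left them, time stands still between calls to the robot, and variables do not carry over. Pictures are saved under pics/ and viewed, at most 10 in all, crops included, and the job is handed in when it is done.

Besides the shell and the picture viewer there is one more tool, called after "Request:" by a JSON object that holds its "op" and its "data", one argument or row to a line. apply_moves: Moves the arm, as the interface text tells. Its arguments: {"type":"object","properties":{"deltas":{"type":"array","items":{"type":"array","items":{"type":"number"}}},"fingers":{"type":"number"}},"required":["deltas"]}

```bash
mkdir -p pics; cat > h.py <<'E'
import numpy as np, cv2
from scipy.spatial.transform import Rotation as R
from cell import bot, vision
def rot(o):
    o=np.array(o,float)
    return o if o.shape==(3,3) else R.from_rotvec(o).as_matrix()
def cam(name):
    s=bot.get_obs(); f=vision.grab_frame(name)
    if name=="wrist":
        T=np.eye(4);T[:3,:3]=rot(s["eef_rot"]);T[:3,3]=s["tool_pos"];T=T@np.array(f["hand_eye"]);P,A=T[:3,3],T[:3,:3]
    else: P,A=np.array(f["position"]),rot(f["orientation"])
    return dict(img=f["img"],K=np.array(f["mtx"]),k1=f["k1"],P=P,A=A)
def ray(c,uv):
    K=c["K"];d=np.array([(uv[0]-K[0,2])/K[0,0],(uv[1]-K[1,2])/K[1,1]]);n=d.copy()
    for _ in range(20): n=d/(1+c["k1"]*(n@n))
    return c["A"]@np.array([n[0],n[1],1])
def onz(c,uv,z):
    r=ray(c,uv);return c["P"]+r*(z-c["P"][2])/r[2]
def proj(c,X):
    p=c["A"].T@(np.array(X)-c["P"]);n=p[:2]/p[2];n=n*(1+c["k1"]*(n@n));K=c["K"]
    return np.array([K[0,0]*n[0]+K[0,2],K[1,1]*n[1]+K[1,2]])
def save(c,n): cv2.imwrite("pics/"+n,c["img"][:,:,::-1])
E
python3 - <<'E'
from h import *
import pickle
for n in("scene","side","wrist"):
    c=cam(n);pickle.dump(c,open(n+"0.pkl","wb"));save(c,n+"0.png");print(n,c["P"],c["A"][:,2],c["K"][0,0],c["k1"])
a=cv2.imread("pics/scene0.png");b=cv2.imread("pics/side0.png")
print(bot.get_obs())
E
```

```text
scene [ 1.14105195 -0.77583041  0.67755562] [-0.50398869  0.67996855 -0.53257692] 406.20751863333913 0.010724750337542088
side [-0.17462747  0.80156569  1.23970739] [ 0.4860777  -0.50199411 -0.71535332] 508.908675905793 0.0003245176706483965
wrist [ 0.27664212 -0.48260598  0.37348075] [-0.30796819 -0.11718429 -0.94415223] 357.5006097380649 -0.0254343296919425
{'t': 0.15, 'joints': array([-1.28857227e+00,  3.51131672e-01,  1.65225964e+00,  3.23155237e-06,
        1.13910064e+00, -8.46478770e-02]), 'qd': array([ 9.45547893e-04, -1.38710377e-03, -1.50805096e-03,  7.46885989e-05,
        1.29540979e-03, -3.87870348e-04]), 'joint_efforts': array([ 4.79573537e-04, -5.06248319e+01, -2.91501975e+01, -1.02566971e-04,
        3.37731501e-03,  3.19879530e-05]), 'tool_pos': array([ 0.19721411, -0.51316027,  0.23087821]), 'eef_rot': array([-3.08800556e+00, -5.72889271e-01,  1.34697144e-04]), 'force': array([-0.20045004, -0.27937247,  0.43758953]), 'torque': array([-0.01627962,  0.00826575, -0.01054378]), 'grip_force': 0.0, 'opening': 0.08510223206618447}
```

View pics/scene0.png

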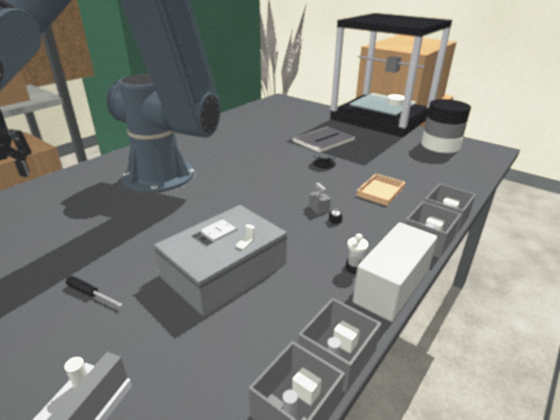

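View pics/side0.png

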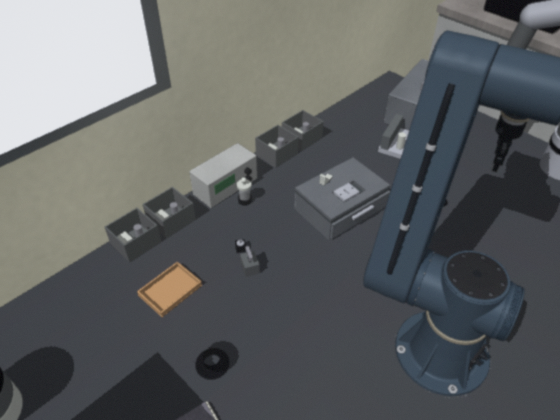

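The scene view shows the stand and key at about (319,198), the motor at (335,216) and the cabinet at about (222,255) with the lock plate near (217,231). The side view shows the stand at (249,260) and the cabinet at (345,195), with its drawer face toward the robot. I'll zoom in on the important parts.

```bash
python3 - <<'E'
import cv2,numpy as np
a=cv2.imread("pics/scene0.png");b=cv2.imread("pics/side0.png")
def z(i,x,y,w,h,s): return cv2.resize(i[y:y+h,x:x+w],None,fx=s,fy=s,interpolation=cv2.INTER_CUBIC)
m=np.zeros((600,800,3),np.uint8)
m[:300,:400]=z(a,150,200,400//3+1,100,3)[:,:400]
m[:300,400:800]=z(a,295,175,67,50,6)[:,:400]
m[300:,:400]=z(b,288,155,400//4,75,4)
m[300:,400:]=z(b,215,230,67,50,6)[:,:400]
cv2.imwrite("pics/z.png",m)
E
```

```text
(no output)
```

View pics/z.png

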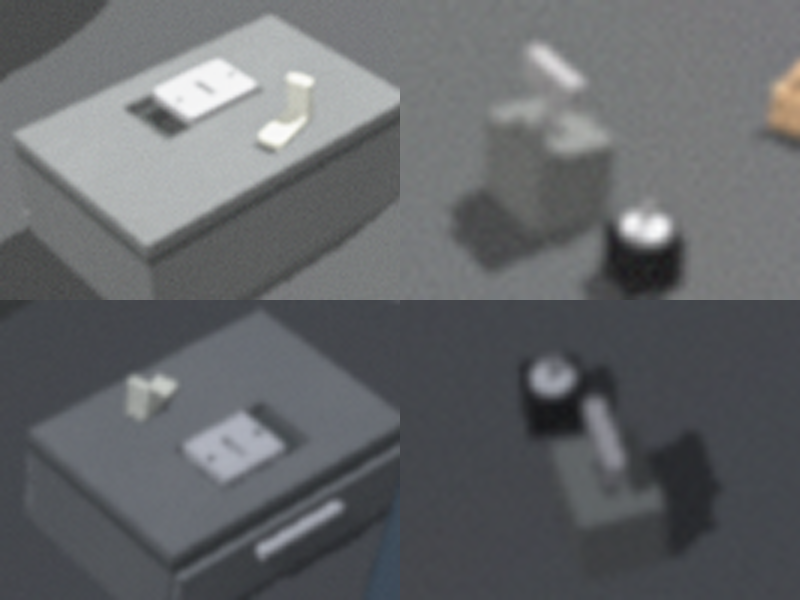

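The crops show the lock plate centred near scene (218,230) and side (346,191). The key's bar is centred near scene (321,186) and side (249,252). Next I cast rays for these.

```bash
python3 - <<'E'
from h import *
import pickle
a=pickle.load(open("scene0.pkl","rb"));b=pickle.load(open("side0.pkl","rb"))
A=lambda x,y:(150+x/3,200+y/3);A2=lambda x,y:(295+(x-400)/6,175+y/6);B=lambda x,y:(288+x/4,155+(y-300)/4);B2=lambda x,y:(215+(x-400)/6,230+(y-300)/6)
np.set_printoptions(precision=4,suppress=True)
for n,p in dict(c1=(15,137),c2=(268,15),c3=(400,93),c4=(150,250)).items(): print(n,onz(a,A(*p),.1))
for n,p in dict(c3=(30,435),c2=(262,312),c4=(175,560)).items(): print("side",n,onz(b,B(*p),.1))
print("hole",onz(a,A(205,88),.106),onz(b,B(233,444),.106))
for p in [(152,92),(218,57),(260,88),(190,123)]: print("plate",onz(a,A(*p),.106))
for p in [(180,447),(242,411),(288,447),(225,482)]: print("plateS",onz(b,B(*p),.106))
for p in [(535,48),(580,83)]: print("bar",onz(a,A2(*p),.078))
for p in [(592,400),(616,468)]: print("barS",onz(b,B2(*p),.078))
for p in [(648,222)]: print("motor",onz(a,A2(*p),.033), onz(b,B2(552,380),.033))
E
```

```text
c1 [ 0.4509 -0.3471  0.1   ]
c2 [ 0.4812 -0.0908  0.1   ]
c3 [ 0.6497 -0.1147  0.1   ]
c4 [ 0.6281 -0.3715  0.1   ]
side c3 [ 0.6492 -0.1084  0.1   ]
side c2 [ 0.6149 -0.3676  0.1   ]
side c4 [ 0.4723 -0.0853  0.1   ]
hole [ 0.5253 -0.2146  0.106 ] [ 0.5209 -0.2132  0.106 ]
plate [ 0.4957 -0.2452  0.106 ]
plate [ 0.5012 -0.1749  0.106 ]
plate [ 0.5605 -0.1869  0.106 ]
plate [ 0.5502 -0.2561  0.106 ]
plateS [ 0.549  -0.1798  0.106 ]
plateS [ 0.5412 -0.2494  0.106 ]
plateS [ 0.487  -0.2423  0.106 ]
plateS [ 0.497  -0.1744  0.106 ]
bar [0.5574 0.1838 0.078 ]
bar [0.5957 0.1667 0.078 ]
barS [0.592  0.1615 0.078 ]
barS [0.5515 0.1828 0.078 ]
motor [0.6571 0.1381 0.033 ] [0.6465 0.1422 0.033 ]
```

Request:
{"op": "apply_moves", "data": {
  "deltas": [
    [37.4,-31.6,2,0,0,0],
    [37.4,-31.6,2,0,0,0],
    [37.4,-31.6,2,0,0,0],
    [37.4,-31.6,2,0,0,0],
    [37.4,-31.6,2,0,0,0],
    [37.4,-31.6,2,0,0,0],
    [37.4,-31.6,2,0,0,0],
    [37.4,-31.6,2,0,0,0],
    [37.4,-31.6,2,0,0,0],
    [37.4,-31.6,2,0,0,0],
    [37.4,-31.6,2,0,0,0],
    [37.4,-31.6,2,0,0,0],
    [37.4,-31.6,2,0,0,0],
    [37.4,-31.6,2,0,0,0],
    [37.4,-31.6,2,0,0,0],
    [37.4,-31.6,2,0,0,0],
    [0,0,0,0,0,-0.18],
    [0,0,0,0,0,-0.18],
    [0,0,0,0,0,-0.18],
    [0,0,0,0,0,-0.18]
  ]
}}

```text
t: 2.65
tool_pos: [0.5744, 0.1732, 0.199]
eef_rot: [-2.684, -1.632, 0.001]
force: [-0.2, -0.3, 0.2]
opening: 0.0859
grip_force: 0.0
```

Request:
{"op": "apply_moves", "data": {
  "deltas": [
    [0,0,0,0,0,-0.18],
    [0,0,0,0,0,-0.18],
    [0,0,0,0,0,-0.18],
    [0,0,0,0,0,-0.18],
    [0,0,0,0,0,-0.18],
    [0,0,0,0,0,-0.18],
    [0,0,0,0,0,-0.18],
    [0,0,0,0,0,-0.18],
    [0,0,0,0,0,-0.18],
    [0,0,0,0,0,0],
    [0,0,0,0,0,0]
  ]
}}

```text
t: 4.03
tool_pos: [0.5745, 0.1731, 0.1992]
eef_rot: [-0.684, -3.066, 0.0]
force: [0.7, 0.6, -1.8]
opening: 0.0855
grip_force: 0.0
```

```bash
python3 - <<'E'
from h import *
import pickle
c=cam("wrist");pickle.dump(c,open("wrist1.pkl","wb"));save(c,"wrist1.png")
m=cv2.resize(c["img"][:,:,::-1],(784,588),interpolation=cv2.INTER_CUBIC);cv2.imwrite("pics/wrist1b.png",m)
s=bot.get_obs();print(s["tool_pos"],rot(s["eef_rot"])[:,0],s["joints"])
for X in [(.574,.174,.078),(.574,.174,.045)]: print(proj(c,X)*1.4)
E
```

```text
[0.5744997  0.17316594 0.19921481] [-9.05568587e-01  4.24199859e-01  1.19382972e-04] [ 2.15185899e-01  4.73967509e-01  1.54972980e+00 -8.56551307e-07
  1.11804627e+00 -9.17531931e-01]
[393.97052242 264.20917296]
[393.92139626 247.91696741]
```

View pics/wrist1b.png

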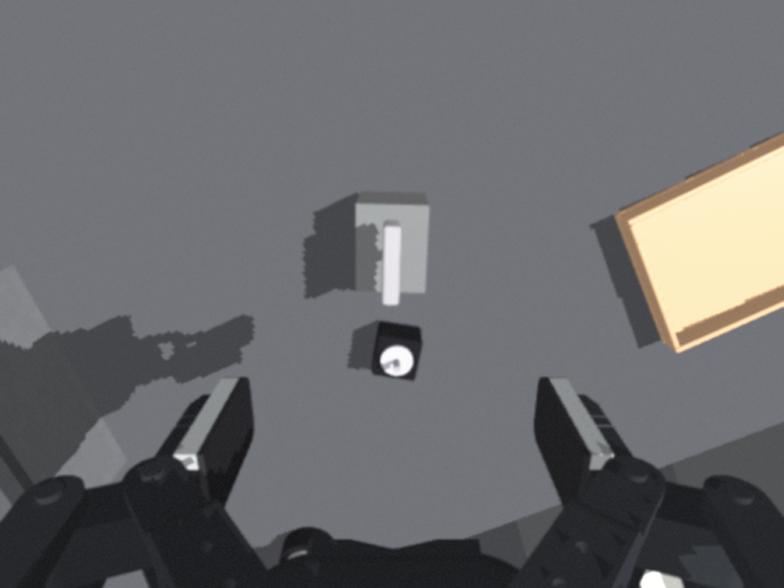

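The wrist view shows the key's bar from (392,224) to (391,304) in the enlarged picture, nearly vertical. The motor is below it at (396,360). Measure the bar by mask.

```bash
python3 - <<'E'
from h import *
import pickle
c=pickle.load(open("wrist1.pkl","rb"));g=c["img"].astype(int)
m=(g.min(2)>190).astype(np.uint8);m[:,:262]=0;m[:,305:]=0;m[:150]=0;m[225:]=0
n,l,st,ce=cv2.connectedComponentsWithStats(m);i=1+st[1:,4].argmax();print(st[i],ce[i])
y,x=np.nonzero(l==i);r=cv2.minAreaRect(np.c_[x,y].astype(np.float32));print(r)
bp=cv2.boxPoints(r);bp=bp[bp[:,1].argsort()]
t,b=onz(c,bp[:2].mean(0),.081),onz(c,bp[2:].mean(0),.081)
print(t,b,np.linalg.norm(t-b));mid=(t+b)/2;d=b-t;print(mid,"yaw",np.degrees(np.arctan2(d[1],d[0])))
s=bot.get_obs();A=rot(s["eef_rot"]);e=A.T@(mid-s["tool_pos"]);print("tool delta mm",e*1000,"tool d",A.T@d)
# stand top right edge etc.
E
```

```text
[274 162  13  56 646] [279.74767802 189.03560372]
((279.6949157714844, 189.45790100097656), (11.735830307006836, 55.229331970214844), 1.8476102352142334)
[0.55381728 0.18276712 0.081     ] [0.59345674 0.16262721 0.081     ] 0.04446238497694151
[0.57363701 0.17269717 0.081     ] yaw -26.93409737723869
tool delta mm [  0.56825701  -0.77954752 118.21494987] tool d [-4.44396068e-02 -1.42302296e-03 -5.17392787e-06]
```

Request:
{"op": "apply_moves", "data": {
  "deltas": [
    [0.5,-0.8,0,0,0,0.03],
    [0,0,25,0,0,0],
    [0,0,35,0,0,0],
    [0,0,35,0,0,0],
    [0,0,25,0,0,0],
    [0,0,15,0,0,0],
    [0,0,11,0,0,0],
    [0,0,0,0,0,0],
    [0,0,0,0,0,0]
  ],
  "fingers": -0.1
}}

```text
t: 5.2
tool_pos: [0.5742, 0.1728, 0.0541]
eef_rot: [0.724, 3.056, 0.001]
force: [0.4, 1.2, -0.7]
opening: 0.0471
grip_force: 0.0
```

Request:
{"op": "apply_moves", "data": {
  "deltas": [
    [0,0,0,0,0,0],
    [0,0,0,0,0,0],
    [0,0,0,0,0,0],
    [0,0,0,0,0,0],
    [0,0,0,0,0,0],
    [0,0,0,0,0,0]
  ],
  "fingers": 1
}}

```text
t: 5.95
tool_pos: [0.5739, 0.1725, 0.0538]
eef_rot: [0.723, 3.057, -0.0]
force: [-1.4, -2.2, 5.1]
opening: 0.0091
grip_force: 58.8
```

```bash
python3 - <<'E'
from h import *
s=bot.get_obs();A=rot(s["eef_rot"]);print(s,A.T@s["force"])
c=cam("wrist");cv2.imwrite("pics/w2.png",c["img"][:,:,::-1])
E
```

```text
{'t': 5.95, 'joints': array([ 2.14493593e-01,  6.63396924e-01,  1.64292961e+00, -3.46172539e-04,
        8.34949342e-01, -8.91362561e-01]), 'qd': array([ 1.19611114e-04,  7.94462512e-04, -2.04335318e-03,  1.78381525e-03,
        2.61026807e-04,  8.01054674e-05]), 'joint_efforts': array([ 8.47810004e-01, -5.82246888e+01, -2.23013610e+01,  3.63320801e-01,
       -6.08430561e-01, -2.09964273e-03]), 'tool_pos': array([0.57389599, 0.17254121, 0.05381286]), 'eef_rot': array([ 7.23319546e-01,  3.05678288e+00, -1.48438301e-04]), 'force': array([-1.42067579, -2.21812864,  5.10084164]), 'torque': array([-0.41101511,  0.36008333,  0.00718904]), 'grip_force': 58.77328097820282, 'opening': 0.009128002022614688} [ 0.27385693 -2.61959744 -5.10095201]
```

Request:
{"op": "apply_moves", "data": {
  "deltas": [
    [0,0,-8,0,0,0],
    [0,0,-16,0,0,0],
    [0,0,-16,0,0,0],
    [0,0,-16,0,0,0],
    [0,0,-30,0,0,0],
    [0,0,-30,0,0,0],
    [0,0,-30,0,0,0],
    [0,0,-10,0,0,0],
    [0,0,0,0,0,0],
    [0,0,0,0,0,0],
    [0,0,0,0,0,0]
  ]
}}

```text
t: 7.38
tool_pos: [0.5734, 0.1725, 0.2082]
eef_rot: [-0.723, -3.056, 0.001]
force: [0.1, -0.2, -0.4]
opening: 0.0087
grip_force: 58.8
```

```bash
python3 - <<'E'
from h import *
import pickle
s=bot.get_obs();A=rot(s["eef_rot"]);print(s["tool_pos"],A[:,0],s["force"],s["opening"])
T=s["tool_pos"]
c=cam("wrist");d=cam("scene");e=cam("side")
pickle.dump((c,d,e,s),open("g.pkl","wb"))
o=np.zeros((560,800,3),np.uint8);w=c["img"][:,:,::-1]
o[:420,:560]=w
for k,(q,y0) in enumerate(((d,0),(e,280))):
    u,v=proj(q,T-[0,0,.025]).astype(int);im=q["img"][:,:,::-1][max(v-35,0):v+35,u-30:u+30]
    im=cv2.resize(im,None,fx=4,fy=4,interpolation=cv2.INTER_CUBIC);o[y0:y0+im.shape[0],560:800]=im;print(u,v)
print(proj(c,T-[0,0,.047]))
cv2.imwrite("pics/g.png",o)
E
```

```text
[0.57335542 0.17254925 0.20820601] [-0.89389564  0.44827288  0.00141434] [ 0.10092754 -0.17728975 -0.41455279] 0.008671636327933809
322 154
247 228
[280.63156137 229.0521224 ]
```

View pics/g.png

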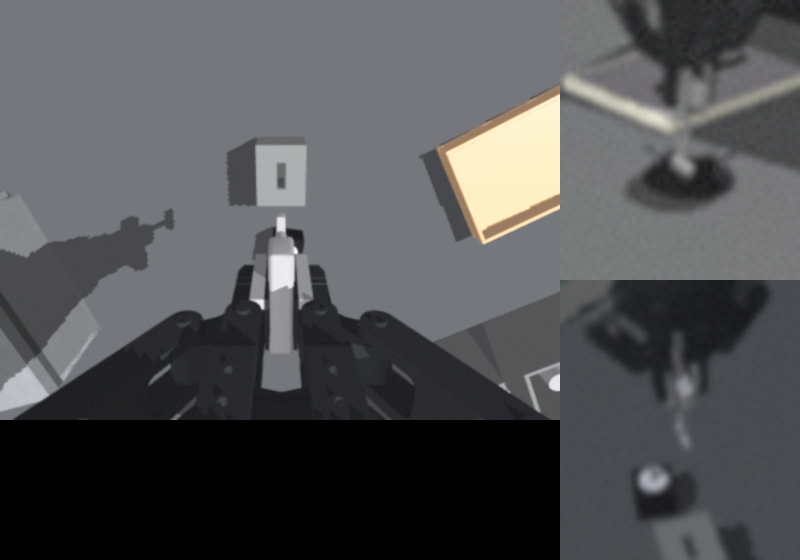

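The picture shows the key held, with the bar from (282,237) to (282,352) and the bit's tip at (281,216), above the empty stand. Now to measure the key in the hand and refine the keyhole.

```bash
python3 - <<'E'
from h import *
import pickle
c,d,e,s=pickle.load(open("g.pkl","rb"));A=rot(s["eef_rot"]);T=s["tool_pos"]
P=lambda x,y,z:proj(c,T+A@np.array([x,y,z])).round(1)
print("bit bottom ends",P(.011,0,.0468),P(-.011,0,.0468),"bar top ends",P(.023,0,-.0272),P(-.023,0,-.0272),"bar bot near",P(.023,0,-.0092))
g=c["img"].astype(int).min(2)
print("col281",g[205:262,281]);print("row222",g[222,268:296]);print("col282",g[335:362,281])
# jaw from first pictures
a=pickle.load(open("scene0.pkl","rb"))
for p in[(265,145),(300,120),(300,80)]:print("jaw",onz(a,(150+p[0]/3,200+p[1]/3),.1 if p[1]>100 else .138))
E
```

```text
bit bottom ends [280.5 211.4] [280.5 246.2] bar top ends [280.3 254.8] [280.3 355.6] bar bot near [280.4 233.8]
col281 [159 139 120 118 117 118 119 122 130 136 141 160 198 224 230 230 230 230
 231 230 230 230 229 230 227 212 178 150 141 141 140 134 132 130 134 136
 138 137 139 140 140 142 143 145 143 143 145 149 158 178 204 223 230 233
 233 235 234]
row222 [116 116 117 115 115 117 116 127 160 200 224 230 230 230 230 229 219 176
 132 118 116 116 116 117 118 115 116 117]
col282 [146 145 145 147 146 146 147 146 146 147 146 146 146 146 145 147 146 141
 133 122 118 117 116 116 117 116 116]
jaw [ 0.60994846 -0.23514042  0.1       ]
jaw [ 0.60972449 -0.19386683  0.1       ]
jaw [ 0.61002789 -0.19249031  0.138     ]
```

Request:
{"op": "apply_moves", "data": {
  "deltas": [
    [-8,-16,0,0,0,0],
    [-14,-28,0,0,0,0],
    [-14,-28,0,0,0,0],
    [-14,-28,0,0,0,0],
    [-14,-28,0,0,0,0],
    [-14,-28,0,0,0,0],
    [-14,-28,0,0,0,0],
    [-14,-28,0,0,0,0],
    [-14,-28,0,0,0,0],
    [-14,-28,0,0,0,0],
    [-14,-28,0,0,0,0],
    [-14,-28,0,0,0,0],
    [-14,-28,0,0,0,0],
    [0,0,0,0,0,-0.17],
    [0,0,0,0,0,-0.17],
    [0,0,0,0,0,0],
    [0,0,0,0,0,0]
  ]
}}

```text
t: 9.65
tool_pos: [0.573, -0.2213, 0.2093]
eef_rot: [-0.202, -3.135, 0.0]
force: [0.3, 0.4, -0.7]
opening: 0.0094
grip_force: 58.8
```

```bash
python3 - <<'E'
from h import *
import pickle
s=bot.get_obs();c=cam("wrist");pickle.dump((c,s),open("l.pkl","wb"))
A=rot(s["eef_rot"]);print(s["tool_pos"],A[:,0],s["force"],s["torque"])
cv2.imwrite("pics/l.png",cv2.resize(c["img"][:,:,::-1],(784,588),interpolation=cv2.INTER_CUBIC))
E
```

```text
[ 0.57300295 -0.22127144  0.20931506] [-9.91722489e-01  1.28399785e-01  2.41073841e-05] [ 0.32057124  0.42946349 -0.66618984] [-0.0178402   0.00659292 -0.06649869]
```

View pics/l.png

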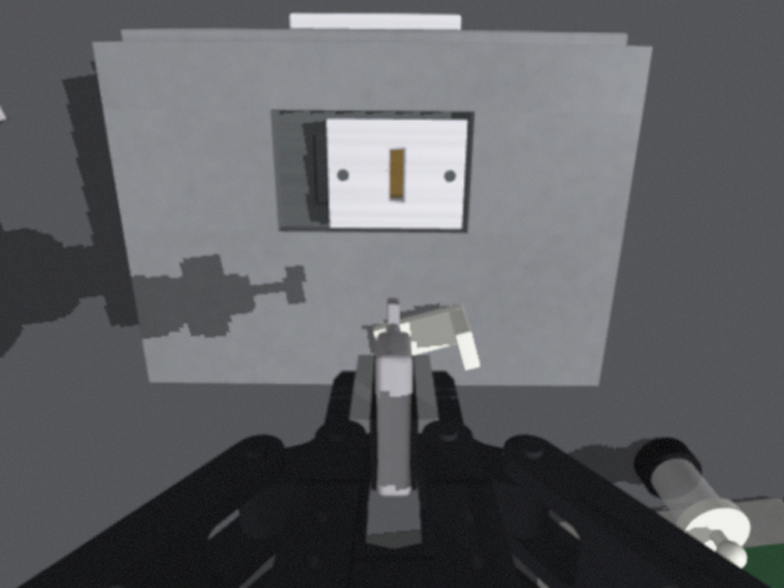

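The picture shows the lock plate from (327,119) to (466,229) and its brown keyhole around (397,174), both enlarged coordinates. Measure both.

```bash
python3 - <<'E'
from h import *
import pickle
c,s=pickle.load(open("l.pkl","rb"));A=rot(s["eef_rot"]);T=s["tool_pos"]
g=c["img"].astype(int);m=(g.min(2)>170).astype(np.uint8);m[180:]=0;m[:70]=0
n,l,st,ce=cv2.connectedComponentsWithStats(m);i=1+st[1:,4].argmax()
cs,_=cv2.findContours((l==i).astype(np.uint8),cv2.RETR_CCOMP,cv2.CHAIN_APPROX_NONE)
cs=sorted(cs,key=lambda k:-cv2.contourArea(k))[:2]
w=[np.array([onz(c,p,.106)[:2] for p in k[:,0,:]],np.float32)*1000 for k in cs]
for k in w: print(cv2.minAreaRect(k))
h=cv2.minAreaRect(w[1])[0];p=cv2.minAreaRect(w[0])[0]
bit=T+A@np.array([0,0,.0468]);print("tool yaw",np.degrees(np.arctan2(A[1,0],A[0,0])))
for q in(h,p):print(A.T@np.array([q[0]-1e3*T[0],q[1]-1e3*T[1],0]))
# apparent bit end position in wrist view, at bit bottom plane
pk=c["img"].min(2);print("col",pk[205:235,280]);print("row",pk[218,268:296]);print("pred",proj(c,T+A@[.011,0,.0468]),proj(c,T+A@[.011,0,.0388]))
E
```

```text
((521.5693359375, -213.20660400390625), (65.98067474365234, 51.98027038574219), 82.24679565429688)
((521.6028442382812, -212.6607208251953), (8.781742095947266, 26.31041145324707), 82.45667266845703)
tool yaw 172.62286822466734
[5.20802584e+01 1.93967965e+00 1.12640340e-03]
[5.20433981e+01 1.39401257e+00 1.16183730e-03]
col [136 136 137 135 135 135 134 118  98  84  83 102 140 165 173 173 173 175
 174 174 175 173 174 175 168 149 119  94  87  84]
row [137 139 139 137 138 138 139 136 129 141 158 164 165 164 161 159 155 145
 139 135 137 135 137 137 137 135 133 124]
pred [280.48311294 211.28172239] [280.46628552 216.59574383]
```

Request:
{"op": "apply_moves", "data": {
  "deltas": [
    [13,0.4,0,0,0,0.006],
    [26,0.7,0,0,0,0],
    [13,0.4,0,0,0,0],
    [0.1,0,15,0,0,0],
    [0,0,20,0,0,0],
    [0,0,10,0,0,0],
    [0,0,5,0,0,0],
    [0,0,3,0,0,0],
    [0,0,0,0,0,0],
    [0,0,0,0,0,0]
  ]
}}

```text
t: 10.95
tool_pos: [0.522, -0.2128, 0.1567]
eef_rot: [0.205, 3.134, -0.0]
force: [-0.4, -0.4, -1.6]
opening: 0.0087
grip_force: 58.8
```

Request:
{"op": "apply_moves", "data": {
  "deltas": [
    [0,0,1,0,0,0],
    [0,0,1,0,0,0],
    [0,0,1,0,0,0],
    [0,0,1,0,0,0],
    [0,0,0,0,0,0]
  ]
}}

```text
t: 11.58
tool_pos: [0.5218, -0.2126, 0.1522]
eef_rot: [-0.205, -3.135, -0.0]
force: [-0.1, -0.9, -0.9]
opening: 0.0089
grip_force: 58.8
```

Request:
{"op": "apply_moves", "data": {
  "deltas": [
    [0,0,1,0,0,0],
    [0,0,1,0,0,0],
    [0,0,1,0,0,0],
    [0,0,0,0,0,0]
  ]
}}

```text
t: 12.08
tool_pos: [0.5218, -0.2126, 0.1492]
eef_rot: [-0.205, -3.135, -0.0]
force: [0.4, 0.3, -1.2]
opening: 0.0089
grip_force: 58.8
```

Request:
{"op": "apply_moves", "data": {
  "deltas": [
    [0,0,1,0,0,0],
    [0,0,1,0,0,0],
    [0,0,1,0,0,0],
    [0,0,1,0,0,0],
    [0,0,0,0,0,0]
  ]
}}

```text
t: 12.7
tool_pos: [0.5218, -0.2127, 0.1452]
eef_rot: [-0.205, -3.135, -0.0]
force: [0.4, 0.2, -1.1]
opening: 0.0086
grip_force: 58.8
```

Request:
{"op": "apply_moves", "data": {
  "deltas": [
    [0,0,1.5,0,0,0],
    [0,0,1.5,0,0,0],
    [0,0,1.5,0,0,0],
    [0,0,1.5,0,0,0],
    [0,0,0,0,0,0]
  ]
}}

```text
t: 13.32
tool_pos: [0.5218, -0.2127, 0.1391]
eef_rot: [-0.205, -3.135, -0.0]
force: [0.7, -0.4, -1.2]
opening: 0.0091
grip_force: 58.8
```

Request:
{"op": "apply_moves", "data": {
  "deltas": [
    [0,0,1.5,0,0,0],
    [0,0,1.5,0,0,0],
    [0,0,1,0,0,0],
    [0,0,0,0,0,0]
  ]
}}

```text
t: 13.82
tool_pos: [0.5218, -0.2127, 0.1352]
eef_rot: [-0.205, -3.135, -0.0]
force: [-0.2, -0.3, -0.7]
opening: 0.0092
grip_force: 58.8
```

Bit in the hole with no side force. Continue to the floor.

Request:
{"op": "apply_moves", "data": {
  "deltas": [
    [0,0,1,0,0,0],
    [0,0,1,0,0,0],
    [0,0,0.5,0,0,0],
    [0,0,0,0,0,0]
  ]
}}

```text
t: 14.32
tool_pos: [0.5218, -0.2127, 0.1327]
eef_rot: [-0.205, -3.135, -0.0]
force: [-0.4, 0.1, -0.4]
opening: 0.0089
grip_force: 58.8
```

Request:
{"op": "apply_moves", "data": {
  "deltas": [
    [0,0,0.6,0,0,0],
    [0,0,0,0,0,0]
  ]
}}

```text
t: 14.58
tool_pos: [0.5218, -0.2127, 0.1322]
eef_rot: [-0.205, -3.135, -0.0]
force: [0.2, -0.4, -1.2]
opening: 0.009
grip_force: 58.8
```

Request:
{"op": "apply_moves", "data": {
  "deltas": [
    [0,0,0.6,0,0,0],
    [0,0,0,0,0,0]
  ]
}}

```text
t: 14.82
tool_pos: [0.5219, -0.2127, 0.1319]
eef_rot: [0.205, 3.135, -0.0]
force: [-0.4, 0.5, 3.0]
opening: 0.0088
grip_force: 59.3
```

Request:
{"op": "apply_moves", "data": {
  "deltas": [
    [0,0,0.8,0,0,0],
    [0,0,0,0,0,0]
  ]
}}

```text
t: 15.08
tool_pos: [0.522, -0.2127, 0.1312]
eef_rot: [0.205, 3.134, -0.0]
force: [-1.3, 1.4, 4.8]
opening: 0.0087
grip_force: 59.8
```

Request:
{"op": "apply_moves", "data": {
  "deltas": [
    [0,0,-0.4,0,0,0.04],
    [0,0,0,0,0,0.04],
    [0,0,0,0,0,0.04],
    [0,0,0,0,0,0]
  ]
}}

```text
t: 15.58
tool_pos: [0.522, -0.2128, 0.1314]
eef_rot: [0.392, 3.116, -0.001]
force: [-0.5, -1.2, 3.3]
opening: 0.0089
grip_force: 59.4
```

```bash
python3 - <<'E'
from h import *
s=bot.get_obs();print(s["force"],s["torque"],s["tool_pos"],s["joints"][5])
E
```

```text
[-0.51556231 -1.20159395  3.25621522] [-0.19634738  0.11869735 -0.01982732] [ 0.5219754  -0.21283941  0.13138956] -1.7899039361248645
```

Request:
{"op": "apply_moves", "data": {
  "deltas": [
    [0,0,0,0,0,0.06],
    [0,0,0,0,0,0.06],
    [0,0,0,0,0,0.06],
    [0,0,0,0,0,0.06],
    [0,0,0,0,0,0]
  ]
}}

```text
t: 16.2
tool_pos: [0.5219, -0.2129, 0.131]
eef_rot: [0.761, 3.048, -0.0]
force: [-0.1, -1.6, -0.2]
opening: 0.009
grip_force: 58.8
```

```bash
python3 - <<'E'
from h import *
s=bot.get_obs();print(s["force"],s["torque"],s["tool_pos"],s["joints"][5])
E
```

```text
[-0.09293491 -1.6067548  -0.22662143] [-0.4033764  -0.11272344  0.0406049 ] [ 0.52186028 -0.21285584  0.13104723] -1.550849719440234
```

Request:
{"op": "apply_moves", "data": {
  "deltas": [
    [0,0,0,0,0,0.08],
    [0,0,0,0,0,0.08],
    [0,0,0,0,0,0.08],
    [0,0,0,0,0,0]
  ]
}}

```text
t: 16.7
tool_pos: [0.5219, -0.2128, 0.1311]
eef_rot: [1.119, 2.935, -0.0]
force: [-0.5, -2.8, -0.1]
opening: 0.0091
grip_force: 58.8
```

Request:
{"op": "apply_moves", "data": {
  "deltas": [
    [0,0,0,0,0,0.08],
    [0,0,0,0,0,0.08],
    [0,0,0,0,0,0.08],
    [0,0,0,0,0,0]
  ]
}}

```text
t: 17.2
tool_pos: [0.522, -0.2129, 0.1315]
eef_rot: [1.461, 2.78, -0.0]
force: [0.6, -2.6, 2.2]
opening: 0.009
grip_force: 59.3
```

```bash
python3 - <<'E'
from h import *
s=bot.get_obs();print(s["force"],s["torque"],s["tool_pos"],s["joints"][5])
E
```

```text
[ 0.64744357 -2.61715383  2.16792003] [-0.52652092 -0.06099309  0.02344012] [ 0.52201923 -0.21289483  0.13145921] -1.0725842886650838
```

Request:
{"op": "apply_moves", "data": {
  "deltas": [
    [-0.2,-0.2,0,0,0,0.08],
    [0,0,0,0,0,0.08],
    [0,0,0,0,0,0.08],
    [0,0,0,0,0,0.08],
    [0,0,0,0,0,0.08],
    [0,0,0,0,0,0.06],
    [0,0,0,0,0,0]
  ]
}}

```text
t: 18.08
tool_pos: [0.522, -0.2131, 0.1314]
eef_rot: [2.056, 2.374, 0.0]
force: [0.6, -2.5, 1.6]
opening: 0.009
grip_force: 59.3
```

```bash
python3 - <<'E'
from h import *
s=bot.get_obs();print(s["force"],s["torque"],s["tool_pos"],s["joints"][5])
E
```

```text
[ 0.64277323 -2.54662086  1.59579848] [-0.4926834  -0.10803141  0.01627341] [ 0.52197497 -0.21306206  0.13137277] -0.6134465085001874
```

Request:
{"op": "apply_moves", "data": {
  "deltas": [
    [0,0,0,0,0,0.04],
    [0,0,0,0,0,0.04],
    [0,0,0,0,0,0]
  ]
}}

```text
t: 18.45
tool_pos: [0.5219, -0.2131, 0.1313]
eef_rot: [2.15, 2.29, 0.0]
force: [0.0, -2.2, 1.9]
opening: 0.0092
grip_force: 59.3
```

```bash
python3 - <<'E'
from h import *
s=bot.get_obs();print(s["force"],s["torque"],s["tool_pos"],s["joints"][5])
for n in("scene","side"):
    c=cam(n);save(c,n+"9.png")
a=cv2.imread("pics/scene9.png")[190:300,130:300];b=cv2.imread("pics/side9.png")[130:250,270:420]
b0=cv2.imread("pics/side0.png")[130:250,270:420]
z=lambda i:cv2.resize(i,(390,290),interpolation=cv2.INTER_CUBIC)
cv2.imwrite("pics/d.png",np.vstack([np.hstack([z(a),z(b)]),np.hstack([z(b0),z(b0)])]))
E
```

```text
[ 0.03544671 -2.16885242  1.86107269] [-0.55052787 -0.17705764  0.02686228] [ 0.52193894 -0.21307898  0.13133079] -0.5331855396106547
```

View pics/d.png

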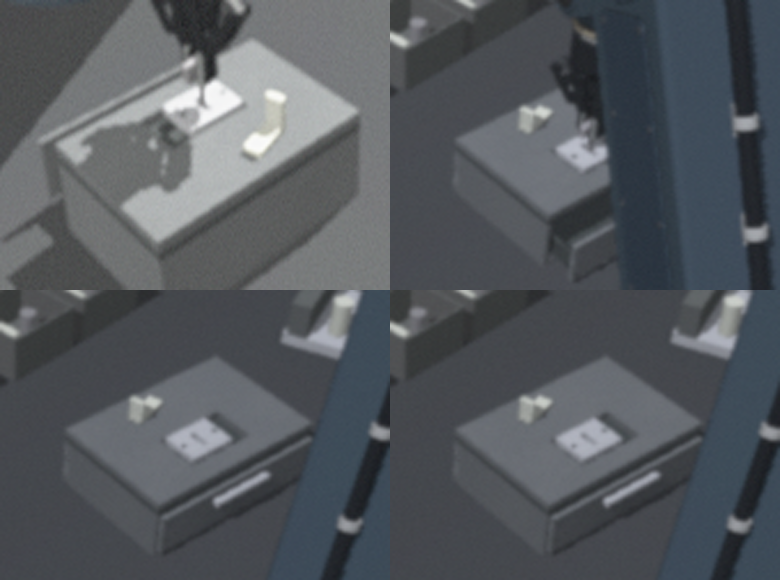

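The drawer has sprung out; its front now stands clear of the unit in both views (upper right, about (590,245)). Now I ease on to the stop.

Request:
{"op": "apply_moves", "data": {
  "deltas": [
    [0,0,0,0,0,0.04],
    [0,0,0,0,0,0]
  ]
}}

```text
t: 18.8
tool_pos: [0.5219, -0.2131, 0.1313]
eef_rot: [2.197, 2.245, 0.0]
force: [1.3, -3.7, 2.6]
opening: 0.0084
grip_force: 59.3
```

```bash
python3 - <<'E'
from h import *
s=bot.get_obs();print(s["force"],s["torque"],s["joints"][5])
E
```

```text
[ 1.34970254 -3.7211322   2.55650263] [-0.63030716 -0.25694638  0.04517127] -0.49173681403083236
```

Request:
{"op": "apply_moves", "data": {
  "deltas": [
    [0,0,0,0,0,0.04],
    [0,0,0,0,0,0]
  ]
}}

```text
t: 19.05
tool_pos: [0.5219, -0.2131, 0.1313]
eef_rot: [2.241, 2.201, 0.0]
force: [1.9, -3.0, 2.1]
opening: 0.0091
grip_force: 59.3
```

```bash
python3 - <<'E'
from h import *
s=bot.get_obs();print(s["force"],s["torque"],s["joints"][5])
E
```

```text
[ 1.86054026 -3.01006568  2.12014486] [-0.62859066 -0.28881582  0.07825201] -0.4518442473360994
```

Request:
{"op": "apply_moves", "data": {
  "deltas": [
    [-0.3,0.2,0,0,0,0.03],
    [0,0,0,0,0,0]
  ]
}}

```text
t: 19.3
tool_pos: [0.5219, -0.2132, 0.1311]
eef_rot: [-2.276, -2.165, 0.0]
force: [0.8, -2.0, 2.6]
opening: 0.0088
grip_force: 59.3
```

```bash
python3 - <<'E'
from h import *
s=bot.get_obs();print(s["force"],s["torque"],s["joints"][5])
E
```

```text
[ 0.82363688 -2.00582077  2.61322248] [-0.43465464 -0.15840069  0.02770018] -0.4205044503942071
```

Request:
{"op": "apply_moves", "data": {
  "deltas": [
    [-0.2,0.1,0,0,0,0.03],
    [0,0,0,0,0,0]
  ]
}}

```text
t: 19.55
tool_pos: [0.522, -0.2133, 0.1311]
eef_rot: [-2.309, -2.13, 0.0]
force: [0.4, -0.3, 3.0]
opening: 0.0084
grip_force: 59.3
```

```bash
python3 - <<'E'
from h import *
s=bot.get_obs();print(s["force"],s["torque"],s["joints"][5])
E
```

```text
[ 0.35596423 -0.34404007  2.9852525 ] [-0.26145814 -0.08524043 -0.02196599] -0.3902075456067077
```

Request:
{"op": "apply_moves", "data": {
  "deltas": [
    [0,0,0,0,0,0.04],
    [0,0,0,0,0,0]
  ]
}}

```text
t: 19.8
tool_pos: [0.522, -0.2134, 0.1311]
eef_rot: [-2.35, -2.085, 0.0]
force: [1.2, -1.1, 0.8]
opening: 0.0087
grip_force: 59.3
```

```bash
python3 - <<'E'
from h import *
s=bot.get_obs();print(s["force"],s["torque"],s["joints"][5],s["joint_efforts"][5])
E
```

```text
[ 1.1700866  -1.11951308  0.83734146] [-0.26622928 -0.08681095  0.10862295] -0.35113623439016345 0.4151330888271332
```

Request:
{"op": "apply_moves", "data": {
  "deltas": [
    [0,0,0,0,0,0.04],
    [0,0,0,0,0,0]
  ]
}}

```text
t: 20.05
tool_pos: [0.522, -0.2134, 0.1312]
eef_rot: [-2.39, -2.038, 0.0]
force: [0.0, -0.9, 1.6]
opening: 0.0091
grip_force: 59.4
```

```bash
python3 - <<'E'
from h import *
s=bot.get_obs();print(s["force"],s["torque"],s["joints"][5],s["joint_efforts"][5])
E
```

```text
[ 0.0143087  -0.90348494  1.55739159] [-0.1920424  -0.02604085  0.28901836] -0.31191132417137807 0.6090188585221767
```

Wrist torque has climbed to 0.29 N m, well above the 0.06 it takes to turn, so the key is at its stop. Release with a small opening and go straight up.

Request:
{"op": "apply_moves", "data": {
  "deltas": [
    [0,0,0,0,0,0],
    [0,0,0,0,0,0],
    [0,0,0,0,0,0],
    [0,0,0,0,0,0]
  ],
  "fingers": 0.35
}}

```text
t: 20.55
tool_pos: [0.522, -0.2134, 0.1311]
eef_rot: [-2.392, -2.037, 0.0]
force: [0.5, 0.7, -0.3]
opening: 0.0276
grip_force: 0.0
```

Request:
{"op": "apply_moves", "data": {
  "deltas": [
    [0,0,-5,0,0,0],
    [0,0,-10,0,0,0],
    [0,0,-15,0,0,0],
    [0,0,-25,0,0,0],
    [0,0,-35,0,0,0],
    [0,0,-30,0,0,0],
    [0,0,-10,0,0,0],
    [0,0,0,0,0,0],
    [0,0,0,0,0,0]
  ]
}}

```text
t: 21.68
tool_pos: [0.5216, -0.2133, 0.26]
eef_rot: [-2.391, -2.036, 0.001]
force: [0.4, 0.0, -0.4]
opening: 0.0278
grip_force: 0.0
```

```bash
python3 - <<'E'
from h import *
s=bot.get_obs();print(s["force"],s["opening"],s["tool_pos"])
c=cam("wrist");d=cam("scene");save(c,"w9.png");save(d,"s9.png")
z=lambda i,w,h:cv2.resize(i[:,:,::-1],(w,h),interpolation=cv2.INTER_CUBIC)
o=np.zeros((560,800,3),np.uint8);o[:420,:560]=c["img"][:,:,::-1];o[:240,560:]=z(d["img"][190:310,130:250],240,240)
o[240:480,560:]=z(d["img"][150:250,280:380],240,240)
cv2.imwrite("pics/f.png",o)
E
```

```text
[ 0.37503259  0.03713032 -0.37204617] 0.027798669185964145 [ 0.52163255 -0.21325256  0.26004549]
```

View pics/f.png

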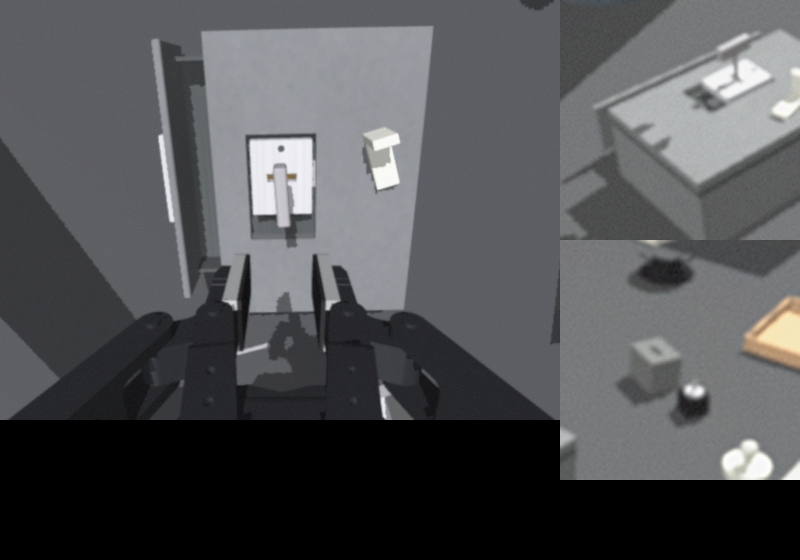

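The picture shows the drawer fully open, with its front at (170,170). The key stands upright in the lock, turned across the slot at (281,195), and the jaw and motor have not moved. Hand in.

```bash
python3 -c "
from cell import bot;print(bot.sign_off())"
```

```text
the job is handed in; nothing more can be done
None
```

The key is home in the lock and turned clockwise to its stop, the drawer has sprung open, the gripper has let go and is clear, and the job was handed in at about 22 s.

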